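# Fill the glaze-test shelf and hold the kiln lid open for loading

### The arm

A 6-joint arm with a two-finger parallel gripper is mounted at the origin on the work surface. World frame = base frame: x ahead of the robot, y to its left, z up, the work surface at z = 0. Lengths are in m, angles in rad, forces in N, time in s.
With the tool pointing down it reaches from about 0.35 to 0.725 m from the base axis. Payload 4.3 kg.
Tool frame: the origin (TCP) lies at the centre of the arm's flange, where the gripper is bolted on; the fingertips stand 173 mm ahead of it and the grasp point (between the pads) lies 155 mm ahead of it; z points along the fingers, y is the direction in which the jaws open and shut (so a half turn about z gives the same grasp; the last joint's range is limited). The gripper opens to 85 mm and grips with 20 to 120 N. Pads are 22 mm wide; open, the fingers measure 114 mm over their backs; the gripper's body (76 mm by 85 mm) begins 54 mm behind the grasp point. The pads swing forward as they close: fully open they stand 13 mm farther back than shut.
Start: joints at [-1.328, 0.377, 0.081, 1.274, 0, 1.46], TCP at [0.199, -0.54, 0.405] pointing down, gripper open.
Joint ranges: [-2.72, 2.72], [-0.84, 1.66], [-1.02, 1.22], [-1.77, 2.12], [-1.37, 1.28], [-3.14, 3.14]. Speed limits (rad/s): [2.57, 2.57, 3.14, 3.14, 3.14, 3.14].

### API

Orientations are given as [roll, pitch, yaw] about the fixed x, y, z axes, in that order (R = Rz(yaw) Ry(pitch) Rx(roll)).
In Python, from station import manip gives the robot as it stands. The module is installed in compiled form; this text tells all that it offers. Calls block until the motion is done:
- manip.goto(position, orientation): joint-space move of the TCP to a pose.
- manip.move_straight(position, rotation=None, max_speed=0.15, f_stop=None): straight line of the TCP; rotation=None keeps the orientation; max_speed is the mean speed in m/s. With f_stop (N) it stops when the force on the tool has changed by that much, and returns True; else False.
- manip.move_j(angles): joint-space move.
- manip.command_gripper(opening): finger opening in m; the grip force is fixed at half the most; returns when the fingers have stopped.
- manip.sleep(seconds).
- manip.solve_ik(position, orientation): joint angles nearest the present ones, or None.
- manip.grab_frame(name): name is "scene" or "top" or "wrist"; returns the picture (384x512x3 uint8, red, green, blue); there is no depth.
- manip.camera_info(name): a dict with "fov_y" (degrees; the focal length in pixels is half the picture's height over the tangent of half this angle, whatever the lens; pixels are square), "cx", "cy" (the principal point, pixels), "T" (4x4, takes a point from camera to world coordinates); the wrist camera has in their place "T_tool_cam" (4x4, takes a point from camera to tool coordinates, whose origin is the TCP and whose axes are the flange's). Camera axes: x right, y down, z forward; pixel columns grow to the right and rows downward; lengths in m; the calibration is good to about 2 mm. A picture is of the moment at which its call begins: read the wrist's pose just before it. camera_info takes no time and is no camera call.
A pose or a line that the arm cannot do raises manip.MotionError and nothing moves.
- manip.finish_job(): hands the job in, once; it reports no verdict.
Trained networks look in the newest picture that a camera, given by its name, has taken for a name from the list of things; names that differ only in an ending like _2 or _b are one class to them, and where a whole thing is asked for, a point or a joint stands for the part that bears it (a point fixed in the world has none). Each returns a list of dicts, best first, with "score" (0 to 1); they miss things now and then, are a little off and sometimes report something else, mostly with a low value. They report only what shows in the picture. A call takes as long as a camera call. They do not tell look-alikes from the thing itself.
- manip.boxes_of(camera, query): "at" ([x, y, z] in m, in world coordinates, good to about 4 mm: the middle of the surface that is visible of it).
- manip.outline_of(camera, query): "mask" (384x512 bool, what is visible of it).
- manip.tip_of(camera, query): "at" ([x, y, z] in m, in world coordinates, good to about 4 mm: a listed point, or the origin of a listed thing).
Readings, each from a call of its own:
- manip.read_time_s(): time.
- manip.read_joint_positions(): joint angles.
- manip.read_qd(): joint speeds.
- manip.read_effort(): joint torques, N m.
- manip.read_tcp_pos(): TCP position.
- manip.read_tool_rot(): TCP orientation.
- manip.read_contact_force(): force on the tool from outside, world axes, zero at the start.
- manip.read_ft_torque(): the same for the moment, N m.
- manip.read_finger_gap(): finger opening in m.
Only numpy, scipy, OpenCV 4.12 (cv2) and the standard library are available. Lean on these libraries where they do the work, as an engineer would, in place of code of your own. Each camera call takes 0.05 s, during which the arm holds its last target.

### The job

We are about to load the blue test kiln: take the two spare glaze test pieces from the ware board and stand them upright in the two catch dishes on the kiln shelf that are still empty, setting them down rather than dropping them and leaving the other pieces standing where they are. Then lift the kiln lid to 35 degrees open and hold it still there, never letting it drop, so that I can put the shelf in: the program finishes while the gripper is still holding the lid up. Leave everything else on the bench where it is.

Things in the scene. Friction and masses are not known exactly. Their poses are not given: they have to be found in the camera images.
- kiln: small blue top-loading test kiln, fixed; casing 244 (x) x 264 (y) mm, rim 155 mm above the bench, grey control box on its +y side; origin on the bench at the casing's centre, its -x side faces the robot. The lid's hinge axis runs along kiln y, at x = +120 mm, 155 mm above the bench (the far top edge)
- lid (a joint): angle of the kiln lid in rad: 0 shut (it starts shut), growing as the front edge rises, stop at 1.2. No spring, no stay: its weight (0.6 to 0.94 kg, some 3 to 6 N at the handle) shuts it from any angle. Lid slab 30 mm thick, on the rim
- handle (a point): middle of the lid's handle: straight round black bar 14 mm thick, 128 mm clear between its end brackets, parallel to the hinge, centre 45 mm off the lid's front face on the robot's side; can be pinched from above (a finger each side) and turns in the pinch. 285 mm from the hinge axis along the lid, 15 mm above the lid's underside: 170 mm above the bench when shut, 331 mm at 35 degrees
- kiln_shelf: grey kiln shelf lying on the bench, fixed, 190 (x) x 130 (y) x 15 mm; origin at the centre of its underside
- ware_board: dark wooden ware board, fixed, 300 (x) x 100 (y) x 18 mm; origin at the centre of its underside
- dish_0: round red-clay catch dish fixed on the kiln shelf, 50 mm across, 11 mm high; flat floor 5 mm above its underside, 40 mm across inside the wall; origin at the centre of its underside (15 mm above the bench). Six alike, 60 mm between centres, 3 along the shelf's x by 2 along its y; two are empty, which two differs from start to start
- dish_1: catch dish, as dish_0
- dish_2: catch dish, as dish_0
- dish_3: catch dish, as dish_0
- dish_4: catch dish, as dish_0
- dish_5: catch dish, as dish_0
- test_0: glaze test piece: upright clay cylinder 28 mm across, 60 mm high, about 60 g, pale bare foot, coloured glaze above, dark bore on top; origin at the centre of its underside, z up. Six alike (test_0 to test_5, any may go in any dish): four already stand in catch dishes, the two spares stand on the ware board, about 80 mm apart
- test_1: glaze test piece, as test_0
- test_2: glaze test piece, as test_0
- test_3: glaze test piece, as test_0
- test_4: glaze test piece, as test_0
- test_5: glaze test piece, as test_0
- cup: small unglazed cup, 60 mm across, 50 mm high, at the far end of the ware board; not part of the job
- mug: blue glazed mug, 80 mm across, 92 mm high, near the robot; not part of the job
- bowl: unglazed bowl, 124 mm across, 58 mm high, far side of the bench; not part of the job
- jar_white: white glaze jar, 68 mm across, 85 mm high; not part of the job
- jar_amber: amber glaze jar with black cap, 60 mm across, 100 mm high; not part of the job
- brush: glaze brush lying on the bench near the robot; not part of the job
- knife: palette knife lying on the bench; not part of the job
Not all that is in view belongs to the job. What is shaped like the test_2 but purple is not meant.

How it is judged:
By the outcome, as a careful person would: the job done as asked, in the order asked, and still so for the second after the job is handed in, while the arm keeps its last pose, push and grip.
It also fails if it takes over 61 s, if anything falls off the work surface, if the arm or the gripper's body presses on something with over 40 N, if the wrist force passes 120 N, or if a joint passes its speed limit or range.

## Working session

There is one attempt and no reset: what is moved stays moved. The work goes in short steps, each a Python script; the robot and the scene stay as the last script left them, time stands still between calls to the robot, and variables do not carry over. Pictures are saved under pics/ and viewed, and the job is handed in when it is done.

```bash
mkdir -p pics; cat > h.py <<'E'
import numpy as np, cv2
from station import manip as m
def save(cam,name):
    im=m.grab_frame(cam); cv2.imwrite(f'pics/{name}.png',im[:,:,::-1]); return im
E
python3 - <<'E'
from h import *
for c in ['scene','top']:
    save(c,c+'0'); i=m.camera_info(c); print(c,i['fov_y'],i['cx'],i['cy'],np.round(i['T'],3).tolist())
i=m.camera_info('wrist');print(i)
for q in ['test_0','dish_0','handle','kiln','kiln_shelf','ware_board','cup']:
    for c in ['top','scene']:
        print(c,q,[(np.round(d['at'],3).tolist(),round(d['score'],2)) for d in m.tip_of(c,q)])
print(m.read_time_s(),m.read_tcp_pos(),m.read_tool_rot())
E
```

```text
scene 42.604009270123434 255.94391036445316 191.85960882720298 [[0.873, 0.321, -0.366, 1.013], [0.487, -0.599, 0.636, -0.887], [-0.015, -0.734, -0.679, 0.982], [0.0, 0.0, 0.0, 1.0]]
top 52.646855737509895 253.9286186388881 193.7910397823905 [[0.003, -0.983, 0.182, 0.338], [-1.0, -0.007, -0.022, -0.074], [0.023, -0.182, -0.983, 1.16], [0.0, 0.0, 0.0, 1.0]]
{'fov_y': 71.25149652371552, 'cx': 253.70646224024685, 'cy': 193.69599405144126, 'T_tool_cam': array([[-1.77136133e-05, -9.64754854e-01, -2.63150282e-01,
         6.69668660e-02],
       [ 9.99999884e-01,  1.09330998e-04, -4.68140187e-04,
        -1.07336249e-03],
       [ 4.80411001e-04, -2.63150260e-01,  9.64754741e-01,
         3.10410282e-02],
       [ 0.00000000e+00,  0.00000000e+00,  0.00000000e+00,
         1.00000000e+00]])}
top test_0 [([0.437, -0.312, 0.016], 0.69), ([0.464, -0.15, 0.021], 0.68), ([0.53, -0.141, 0.019], 0.58), ([0.525, -0.305, 0.022], 0.57), ([0.312, -0.297, 0.001], 0.44), ([0.582, -0.133, 0.019], 0.41), ([0.456, -0.092, 0.018], 0.4), ([0.578, -0.077, 0.019], 0.33)]
scene test_0 [([0.527, -0.3, 0.017], 0.7
[... 618 characters left out ...]
], 0.42)]
top handle [([0.467, 0.233, 0.17], 0.92), ([0.344, -0.139, 0.002], 0.22)]
scene handle [([0.462, 0.23, 0.166], 0.56), ([0.747, -0.161, -0.001], 0.46)]
top kiln [([0.456, -0.092, 0.019], 0.52)]
scene kiln [([0.631, 0.218, 0.003], 0.68)]
top kiln_shelf [([0.522, -0.109, -0.002], 0.6)]
scene kiln_shelf [([0.52, -0.11, 0.0], 0.8)]
top ware_board [([0.527, -0.322, -0.001], 0.58)]
scene ware_board [([0.527, -0.318, 0.0], 0.66), ([0.515, -0.08, 0.017], 0.41), ([0.464, -0.15, 0.015], 0.16)]
top cup [([0.628, -0.331, 0.016], 0.67), ([0.526, -0.302, 0.02], 0.6)]
scene cup [([0.631, -0.329, 0.021], 0.69)]
0.8 [ 0.19868923 -0.53959906  0.40476922] [3.14142310e+00 2.06725678e-05 3.52832441e-01]
```

View pics/scene0.png

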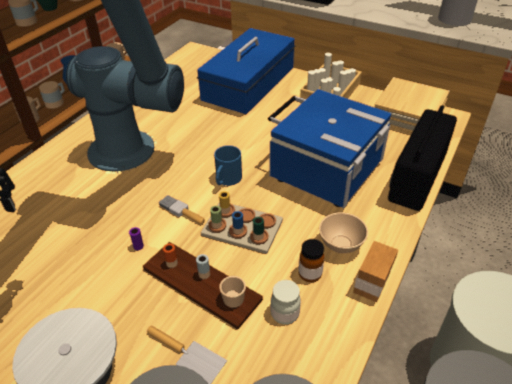

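View pics/top0.png

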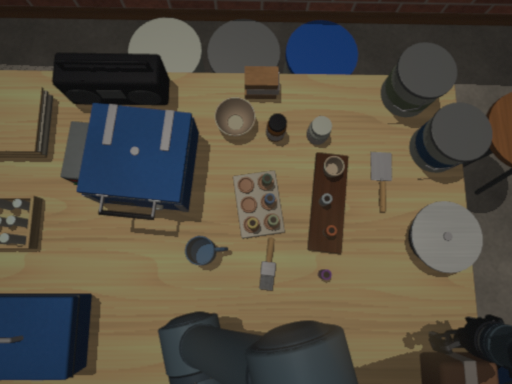

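Both views agree. The two spares are the orange piece at about (0.44,-0.31) and the pale blue one at about (0.527,-0.303). The purple decoy lies off the board at (0.31,-0.30). The empty dishes are the +y-row middle and far ones, at top px (249,205) and (246,185). Next I'll refine these with the wrist camera.

```bash
cat >> h.py <<'E'
def P(q,cam):
    return [(np.round(d['at'],3).tolist(),round(d['score'],2)) for d in m.tip_of(cam,q)]
E
python3 - <<'E'
from h import *
m.goto([0.46,-0.20,0.40],[np.pi,0,0]);
print(m.read_time_s(),m.read_tcp_pos(),m.read_tool_rot())
save('wrist','w1')
print(P('test_0','wrist'));print(P('dish_0','wrist'))
m.goto([0.44,0.225,0.45],[np.pi,0,np.pi/2]); 
print(m.read_time_s(),m.read_tool_rot(),m.read_joint_positions())
save('wrist','w2')
print(P('handle','wrist'),P('kiln','wrist'))
for q in [([.53,.23,.486]),([.46,.23,.325])]:
  for y in (-np.pi/2,np.pi/2): print(m.solve_ik(q,[np.pi,0,y]))
E
```

```text
2.375 [ 0.45992391 -0.20066507  0.40003266] [ 3.14111095e+00 -6.75019858e-05 -7.87177396e-04]
[([0.317, -0.297, -0.002], 0.98), ([0.526, -0.306, 0.018], 0.97), ([0.438, -0.314, 0.023], 0.9), ([0.47, -0.146, 0.018], 0.77), ([0.585, -0.134, 0.017], 0.74), ([0.53, -0.143, 0.02], 0.72), ([0.457, -0.093, 0.022], 0.6)]
[([0.518, -0.082, 0.018], 0.91), ([0.578, -0.075, 0.016], 0.87), ([0.524, -0.14, 0.016], 0.83), ([0.454, -0.094, 0.014], 0.81), ([0.588, -0.134, 0.018], 0.72), ([0.466, -0.149, 0.015], 0.65)]
4.1 [-3.14154925e+00  4.71137195e-04  1.56910674e+00] [ 3.42742986e-01  2.03137085e-01 -4.09095861e-02  1.32694959e+00
 -4.28811669e-04  1.91522895e+00]
[([0.468, 0.234, 0.168], 0.55)] []
[ 0.29965467  0.3828458   0.29774251  1.48569304  0.         -1.27114165]
[0.29965467 0.3828458  0.29774251 1.48569304 0.         1.870451  ]
[ 0.34025375  0.2940571  -0.24860188  1.02813735  0.         -1.23054257]
[ 0.34025375  0.2940571  -0.24860188  1.02813735  0.          1.91105008]
```

View pics/w1.png

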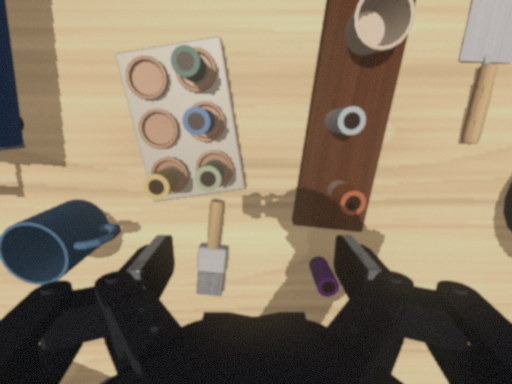

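View pics/w2.png

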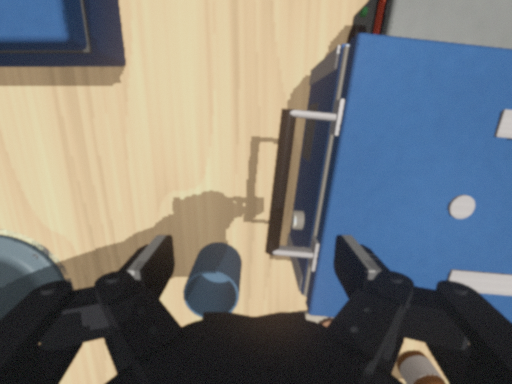

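w1 shows empty dishes at (147,78) and (159,128). The spares' bores are at (352,121) and (354,204), with the purple decoy at (325,277). w2 shows the handle bar from about (289,113) to (273,249). I'll back-project these and compare them with the networks.

```bash
cat >> h.py <<'E'
from scipy.spatial.transform import Rotation as Rn
def back(uv,z,pos,rpy):
    i=m.camera_info('wrist'); f=192/np.tan(np.radians(i['fov_y']/2))
    T=np.eye(4);T[:3,:3]=Rn.from_euler('xyz',rpy).as_matrix();T[:3,3]=pos
    T=T@i['T_tool_cam']; d=T[:3,:3]@np.array([(uv[0]-i['cx'])/f,(uv[1]-i['cy'])/f,1]); o=T[:3,3]
    return o+d*(z-o[2])/d[2]
E
python3 - <<'E'
from h import *
p=[.45992,-.20067,.40003];r=[3.14111,-.00007,-.00079]
for n,uv,z in [('pale',(352,121),.078),('orange',(354,204),.078),('dfar',(147,78),.02),('dmid',(159,128),.02),('blue',(197,122),.080),('teal',(186,61),.08)]: print(n,back(uv,z,p,r))
p2=[.44,.225,.45]; r2=[-3.14155,.00047,1.5691]
a=back((289,113),.17,p2,r2);b=back((273,249),.17,p2,r2);print(a,b,(a+b)/2,np.linalg.norm(a-b),np.degrees(np.arctan2(*(a-b)[:2])))
for uv in [(358,34),(312,317)]: print('lid corner',back(uv,.185,p2,r2))
# grid fit on net dishes
D=np.array([[[.577,-.074],[.587-.006,-.133]],])
obs={(1,1):[(.577,-.074),(.580,-.074),(.578,-.075)],(0,1):[(.512,-.083),(.514,-.079),(.518,-.082)],(-1,1):[(.458,-.09),(.46,-.091),(.454,-.094)],
(1,-1):[(.583,-.134),(.587,-.133),(.588,-.134)],(0,-1):[(.519,-.141),(.525,-.137),(.524,-.14)],(-1,-1):[(.466,-.147),(.464,-.151),(.466,-.149)]}
from scipy.optimize import least_squares
def g(x,k): c,s=np.cos(x[2]),np.sin(x[2]); u,v=k[0]*.06,k[1]*.03; return np.array([x[0]+c*u-s*v,x[1]+s*u+c*v])
s=least_squares(lambda x:np.concatenate([g(x,k)-np.mean(o,0) for k,o in obs.items()]),[.52,-.11,.1])
print(s.x,np.degrees(s.x[2]),np.round(s.fun*1000,1)); print('mid',g(s.x,(0,1)),'far',g(s.x,(1,1)))
E
```

```text
pale [ 0.52727201 -0.30396197  0.078     ]
orange [ 0.43608947 -0.31497096  0.078     ]
dfar [ 0.57748894 -0.07215594  0.02      ]
dmid [ 0.51882827 -0.08113811  0.02      ]
blue [ 0.5264008 -0.1418143  0.08     ]
teal [ 0.58443458 -0.13426285  0.08      ]
[0.47151217 0.29915855 0.17      ] [0.45956895 0.16620225 0.17      ] [0.46554056 0.2326804  0.17      ] 0.13349164165200586 5.13299381946026
lid corner [0.52138376 0.35759401 0.185     ]
lid corner [0.50011088 0.09638302 0.185     ]
[ 0.52072222 -0.11155556  0.13444246] 7.70298562032181 [-2.2  0.5  2.  -0.5 -0.1  1.8 -1.8  0.4  2.1 -2.  -0.  -0.3]
mid [ 0.51670109 -0.08182627] far [ 0.57615966 -0.073784  ]
```

The pinhole back-projection and the networks agree within 2–3 mm. Picking the pale blue piece for the far dish.

```bash
cat >> h.py <<'E'
pi=np.pi
def pick(x,y):
    m.command_gripper(0.055)
    m.goto([x,y,.34],[pi,0,0])
    m.move_straight([x,y,.209],max_speed=.12)
    m.command_gripper(0.0); print('gap',m.read_finger_gap(),'tcp',m.read_tcp_pos(),m.read_time_s())
    m.move_straight([x,y,.345],max_speed=.15); print('gap',m.read_finger_gap())
def place(x,y,yaw=0.134+pi/4):
    m.move_straight([x,y,.345],[pi,0,yaw],max_speed=.2)
    m.move_straight([x,y,.222],max_speed=.12); m.sleep(.15)
    hit=m.move_straight([x,y,.207],max_speed=.02,f_stop=3); print('hit',hit,m.read_tcp_pos(),m.read_contact_force())
def release(x,y):
    m.command_gripper(0.042); m.sleep(.1)
    m.move_straight([x,y,.345],max_speed=.15); print(m.read_time_s())
E
python3 - <<'E'
from h import *
m.goto([.527,-.20,.40],[pi,0,0])
pick(.5268,-.3045); save('wrist','w3')
m.move_straight([.577,-.0735,.345],[pi,0,.134+pi/4],max_speed=.2);save('wrist','w4');save('scene','s4');print(m.read_time_s())
E
```

```text
gap 0.026963146087817712 tcp [ 0.52722756 -0.30480396  0.20997164] 8.4167
gap 0.02673062329207567
10.9583
```

```bash
python3 -c "
import cv2,numpy as np
cv2.imwrite('pics/c4.png',cv2.resize(np.hstack([cv2.imread('pics/w4.png'),cv2.imread('pics/s4.png')]),(800,300)))"
```

```text
(no output)
```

View pics/c4.png

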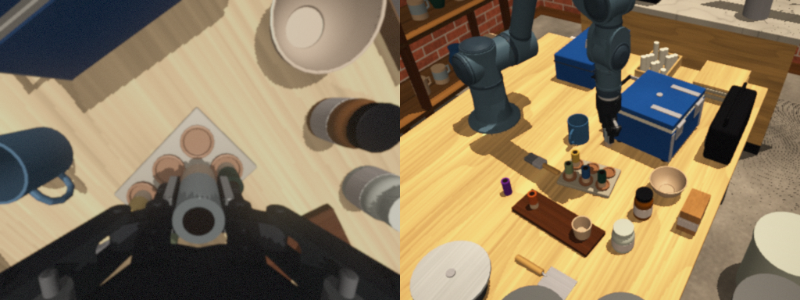

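View pics/w4.png

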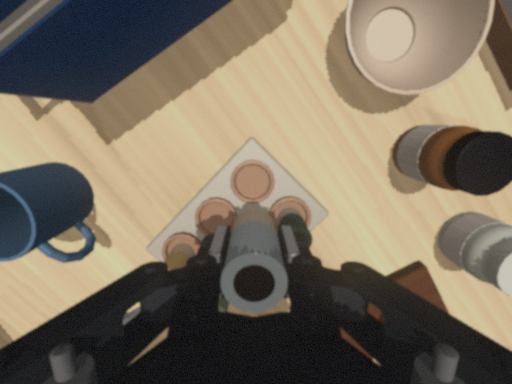

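The piece is held upright with its bore at (253,284). The target dish is at (253,181). I'll compute its offset in the grip before lowering.

```bash
python3 - <<'E'
from h import *
p=m.read_tcp_pos();r=m.read_tool_rot()
print(p,r,back((253,284),p[2]-.132,p,r),back((253,181),.0205,p,r))
E
```

```text
[ 0.57687127 -0.07446296  0.34496474] [3.14152260e+00 2.28223058e-04 9.17619074e-01] [ 0.57582982 -0.07404964  0.21296474] [ 0.57697034 -0.07178734  0.0205    ]
```

```bash
python3 - <<'E'
from h import *
place(.578,-.0722); release(.578,-.0722)
pick(.4368,-.3148)
m.move_straight([.518,-.081,.345],[pi,0,.134+pi/4],max_speed=.2)
p=m.read_tcp_pos();r=m.read_tool_rot();print(p,r.tolist()); save('wrist','w5'); save('scene','s5');print(m.read_time_s())
E
python3 -c "
import cv2,numpy as np
cv2.imwrite('pics/c5.png',cv2.imread('pics/s5.png')[150:350,100:320].repeat(3,0).repeat(3,1))"
```

```text
hit True [ 0.57795124 -0.0721902   0.21194136] [-0.02138262  0.19934876  4.05719082]
14.5167
gap 0.027146740521999054 tcp [ 0.43717238 -0.31514766  0.20989465] 17.4833
gap 0.026883926124706657
[ 0.51780115 -0.08164614  0.34491966] [-3.1415618369438514, 0.000426746178843862, 0.9181057798694854]
20.025
```

View pics/w5.png

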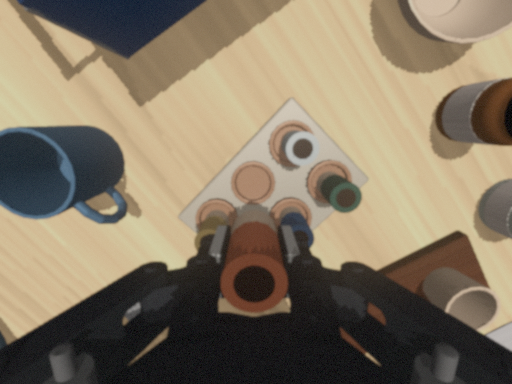

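View pics/c5.png

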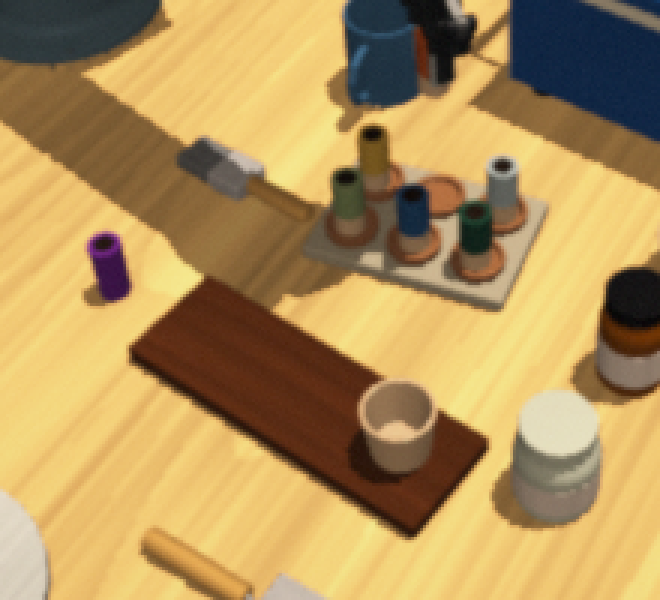

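The pale piece is standing in the far dish, and the others haven't moved. The middle dish shows at (253,181) in w5. Placing the orange piece, then moving above the handle.

```bash
python3 - <<'E'
from h import *
place(.5188,-.0803); release(.5188,-.0803)
save('top','t6')
m.command_gripper(.040)
m.move_straight([.5188,-.0803,.45],max_speed=.25)
m.goto([.463,.2,.45],[pi,0,1.487])
p=m.read_tcp_pos();r=m.read_tool_rot();print(p.tolist(),r.tolist()); save('wrist','w6');save('scene','s6');print(P('handle','wrist'),m.read_time_s(),m.read_contact_force())
print(P('handle','scene'))
E
python3 -c "
import cv2,numpy as np
cv2.imwrite('pics/c6.png',np.hstack([cv2.imread('pics/s6.png')[180:280,180:310].repeat(4,0).repeat(4,1)[:400],cv2.resize(cv2.imread('pics/t6.png')[160:250,220:300],None,fx=3,fy=3)[:400] if 0 else cv2.resize(cv2.imread('pics/t6.png')[160:250,225:290],(280,400))]))"
```

```text
hit True [ 0.51877062 -0.08028463  0.21189688] [-1.02086416  0.66829128  3.55431412]
23.5833
[0.4632529098926883, 0.199326938158332, 0.4494473772507993] [-3.1409218346714214, 0.0009279279347185199, 1.485749231143993]
[] 25.6667 [-0.59352391  0.20369297  0.15270382]
[([0.464, 0.228, 0.167], 0.91)]
```

View pics/w6.png

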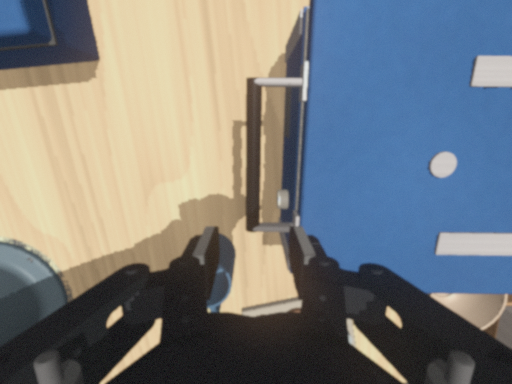

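View pics/c6.png

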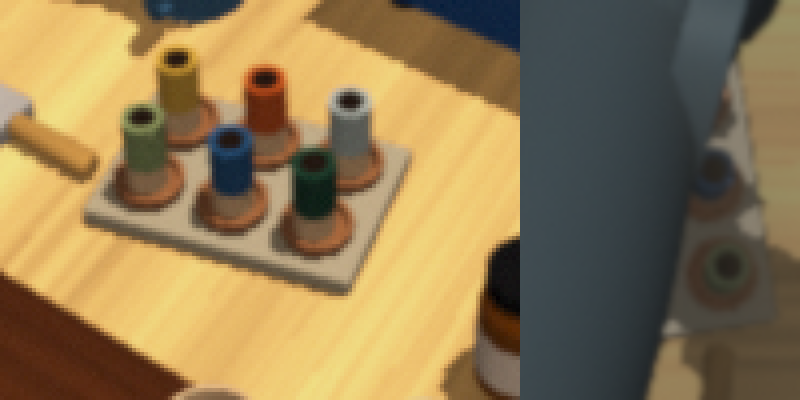

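All six pieces are standing in dishes. In w6 the bar runs from (254,80) to (253,230), so it is aligned with the jaw normal. Pinching it now.

```bash
python3 - <<'E'
from h import *
p=m.read_tcp_pos();r=m.read_tool_rot()
a=back((254,80),.17,p,r);b=back((253,230),.17,p,r);c=(a+b)/2;print(a,b,c,np.linalg.norm(a-b),np.degrees(np.arctan2(*(a-b)[:2])))
x,y=.5*(c[:2]+np.array([.466,.2325])); print(x,y)
m.move_straight([x,y,.41],max_speed=.15)
print(m.move_straight([x,y,.325],max_speed=.08,f_stop=6))
print(m.read_tcp_pos(),m.read_contact_force())
m.command_gripper(0.0); print(m.read_finger_gap(),m.read_tcp_pos(),m.read_contact_force(),m.read_time_s())
save('wrist','w7');save('scene','s7')
E
python3 -c "
import cv2,numpy as np
cv2.imwrite('pics/c7.png',np.hstack([cv2.resize(cv2.imread('pics/s7.png')[70:220,200:400],(430,322)),cv2.resize(cv2.imread('pics/w7.png'),(370,322))]))"
```

```text
[0.47244842 0.30011359 0.17      ] [0.45950598 0.1613871  0.17      ] [0.4659772  0.23075034 0.17      ] 0.13932891594463911 5.329960538784563
0.4659885984839326 0.23162517236397656
False
[0.46627349 0.23172172 0.32558765] [ 0.5360268   0.25397138 -0.23269277]
0.011948494853429272 [0.46532022 0.23174346 0.32564654] [-4.17757968  0.53480496  6.16651534] 27.7833
```

View pics/c7.png

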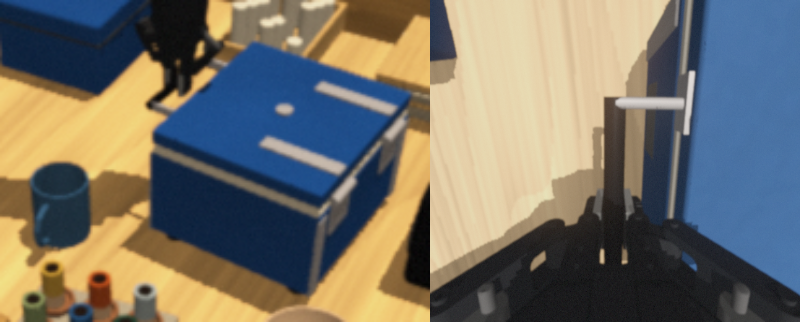

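```bash
cat >> h.py <<'E'
def arcpt(p0,th,yaw=-.087):
    R=np.hypot(.285,.015);a0=np.arctan2(.015,.285);u=np.array([np.cos(yaw),np.sin(yaw)])
    d=R*(np.cos(a0)-np.cos(a0+th)); return np.array([p0[0]+u[0]*d,p0[1]+u[1]*d,p0[2]+R*(np.sin(a0+th)-np.sin(a0))])
E
python3 - <<'E'
from h import *
p0=np.array([.4656,.2317,.3253]); np.save('p0.npy',p0)
for d in range(5,36,5):
    m.move_straight(arcpt(p0,np.radians(d)),max_speed=.06)
    print(d,np.round(m.read_tcp_pos()-arcpt(p0,np.radians(d)),4),np.round(m.read_contact_force(),1),round(m.read_finger_gap(),4))
    if d==5 or d==35:
        save('scene','s8_%d'%d)
save('wrist','w8');save('top','t8')
for c in ['scene','top','wrist']: print(c,P('handle',c))
print(m.read_time_s(),m.read_tool_rot(),m.read_qd())
E
python3 -c "
import cv2,numpy as np
cv2.imwrite('pics/c8.png',np.hstack([cv2.resize(cv2.imread('pics/s8_35.png')[70:270,180:400],(430,390)),cv2.resize(cv2.imread('pics/w8.png'),(370,390))]))"
```

```text
5 [-0.0005  0.0001 -0.0001] [-3.8  2.4 -1.9] 0.0123
10 [-0.0005  0.      0.0004] [-6.4  2.7 -1.8] 0.0119
15 [-0.0007 -0.      0.0003] [-6.4  2.4 -2. ] 0.012
20 [-0.001  -0.      0.0003] [-6.3  3.1 -1.9] 0.0119
25 [-0.0012 -0.0001  0.001 ] [-9.3  1.1  1.9] 0.0118
30 [-0.0016 -0.0002  0.0012] [-10.9   1.3   2.6] 0.0118
35 [-0.0019 -0.0002  0.0015] [-12.6   0.5   5.1] 0.0118
scene [([0.523, 0.226, 0.325], 0.88)]
top [([0.526, 0.229, 0.324], 0.91)]
wrist [([0.527, 0.226, 0.328], 0.85)]
32.2 [-3.13786414e+00  4.57369098e-04  1.48748197e+00] [ 0.00136463  0.00027112 -0.00032705  0.00063905 -0.00019947  0.00024497]
```

View pics/c8.png

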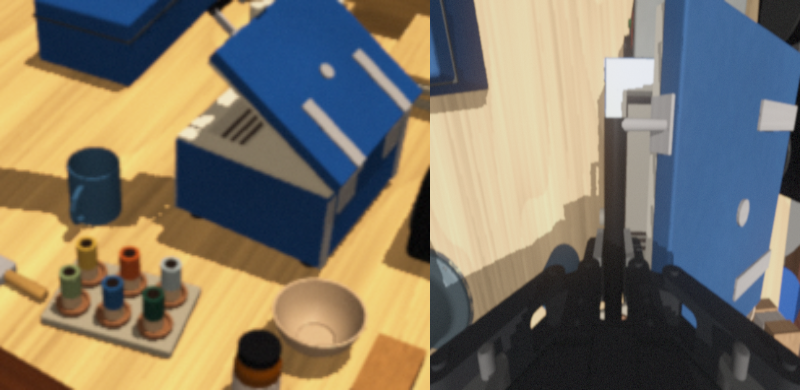

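The lid is up with the bar held. The force is about 13 N radial preload plus about 4 N of lid weight. I'll check the angle independently, using the lid markings in the scene image shut and open.

```bash
python3 -c "
import cv2,numpy as np
a=cv2.resize(cv2.imread('pics/scene0.png')[80:210,260:400],(560,520),interpolation=2)[:, :400]
a=cv2.resize(cv2.imread('pics/scene0.png')[90:200,270:395],(400,352))
b=cv2.resize(cv2.imread('pics/s8_35.png')[60:170,280:405],(400,352))
cv2.imwrite('pics/c9.png',np.hstack([a,b]))"
```

```text
(no output)
```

View pics/c9.png

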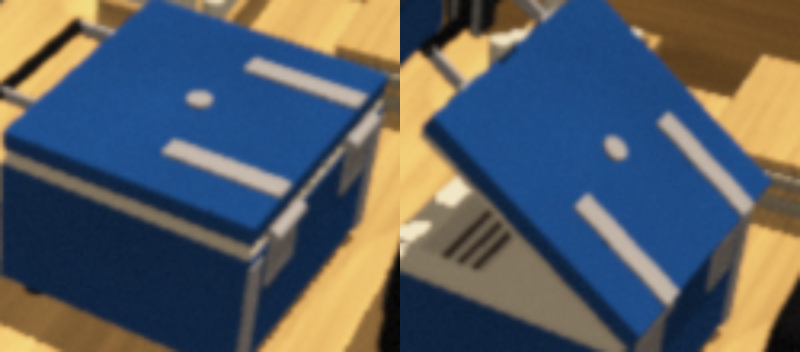

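```bash
python3 - <<'E'
from h import *
from scipy.optimize import least_squares
i=m.camera_info('scene');f=192/np.tan(np.radians(i['fov_y']/2));T=i['T'];c=np.array([i['cx'],i['cy']])
S=np.array([(200,98),(170,149),(252,66),(6,130)])/3.2+[270,90]
O=np.array([(217,148),(184,202),(266,120),(27,122)])/3.2+[280,60]
def bk(uv,z):
    d=T[:3,:3]@np.append((uv-c)/f,1);o=T[:3,3];return o+d*(z-o[2])/d[2]
def pr(X):
    q=T[:3,:3].T@(X-T[:3,3]);return q[:2]/q[2]*f+c
yaw=-.087;u=np.array([np.cos(yaw),np.sin(yaw),0])
for dx in (-.003,0,.003):
  H=np.array([.466+dx,.2315,.155])+.285*u
  def rot(X,th):
    v=X-H; a=v@u; z=v[2]; r=v-a*u-[0,0,z]
    return H+r+u*(a*np.cos(th)+z*np.sin(th))+np.array([0,0,z*np.cos(th)-a*np.sin(th)])
  X=[bk(s,.187 if k==0 else .185) for k,s in enumerate(S)]
  s=least_squares(lambda p:np.concatenate([pr(rot(x,p[0]))-o for x,o in zip(X,O)]),[.6])
  print(dx,np.degrees(s.x),np.round(s.fun,1))
print(np.round(X,3))
E
```

```text
-0.003 [33.50135675] [-1.1  0.5 -1.3  1.4 -1.4  1.2  2.3 -0.7]
0 [33.02794261] [-1.1  0.1 -1.3  1.  -1.4  0.9  2.  -0.9]
0.003 [32.55652882] [-1.2 -0.2 -1.4  0.7 -1.4  0.5  1.7 -1. ]
[[0.631 0.216 0.187]
 [0.637 0.137 0.185]
 [0.652 0.287 0.185]
 [0.502 0.096 0.185]]
```

The scene-marking fit gives about 33°, the networks about 34°, and the kinematics 35°, so the bar may have rolled a few mm in the pads. I'll measure more sharply with subpixel marking centroids from all the cameras.

```bash
python3 - <<'E'
import cv2,numpy as np
def blobs(n,lo=0):
    im=cv2.imread(f'pics/{n}.png').astype(int); hsv=cv2.cvtColor(im.astype(np.uint8),cv2.COLOR_BGR2HSV)
    mk=((im.min(2)>95)&(hsv[...,1]<70)).astype(np.uint8)
    k,l,st,ce=cv2.connectedComponentsWithStats(mk)
    print(n,[(np.round(ce[j],1).tolist(),int(st[j,4]),st[j,:4].tolist()) for j in range(1,k) if 25<st[j,4]<1500])
for n in ['scene0','s8_35','top0','t8','w6','w8']: blobs(n)
a=cv2.imread('pics/t8.png')[60:240,40:260]
cv2.imwrite('pics/t8c.png',cv2.resize(a,None,fx=3,fy=3))
E
```

```text
scene0 [([494.4, 8.0], 591, [474, 0, 38, 20]), ([245.6, 46.4], 92, [237, 37, 21, 24]), ([222.7, 46.3], 44, [218, 42, 13, 11]), ([330.7, 77.0], 758, [309, 53, 46, 44]), ([365.3, 115.5], 207, [346, 108, 39, 16]), ([332.0, 120.5], 40, [328, 118, 9, 6]), ([383.9, 128.9], 74, [378, 121, 12, 15]), ([340.6, 142.1], 247, [321, 134, 40, 18]), ([363.6, 152.3], 119, [354, 136, 24, 29]), ([173.6, 204.2], 255, [160, 196, 28, 18]), ([201.6, 259.5], 71, [196, 254, 12, 11]), ([313.1, 273.1], 118, [305, 268, 17, 11]), ([287.2, 297.9], 715, [273, 280, 27, 42]), ([370.8, 286.7], 43, [363, 282, 15, 11]), ([282.3, 379.7], 365, [255, 375, 56, 9])]
s8_35 [([279.9, 1.8], 69, [265, 0, 27, 6]), ([494.4, 7.9], 582, [474, 0, 38, 20]), ([245.7, 46.3], 91, [237, 37, 21, 24]), ([222.4, 46.7], 38, [218, 43, 12, 10]), ([323.4, 61.1], 43, [317, 55, 13, 12]), ([313.9, 71.9], 44, [309, 69, 12, 7]), ([297.1, 83.9], 43, [291, 76, 17, 20]), ([375.3, 110.7], 233, [360, 95, 31, 33]), ([347.0, 105.8], 42, [344, 102, 7, 8]), ([305.1, 142.6], 713, [272, 114, 72, 53]), ([350.7, 137.6], 281, [335, 121, 32, 35]), ([173.6, 204.2],
[... 2314 characters left out ...]
]), ([191.6, 27.9], 286, [184, 0, 16, 64]), ([234.3, 1.5], 52, [228, 0, 16, 5]), ([429.0, 6.2], 292, [408, 0, 45, 23]), ([479.4, 114.1], 1469, [453, 98, 56, 31]), ([63.4, 179.5], 806, [41, 109, 48, 149]), ([31.3, 132.2], 169, [22, 111, 21, 50]), ([215.2, 180.1], 116, [212, 169, 9, 23]), ([432.7, 208.8], 371, [424, 196, 18, 27]), ([237.1, 213.0], 113, [234, 205, 7, 17]), ([234.1, 227.0], 45, [230, 224, 9, 7]), ([66.3, 255.1], 37, [63, 245, 7, 19]), ([23.0, 269.4], 404, [9, 255, 30, 28]), ([148.9, 310.7], 151, [141, 301, 19, 20]), ([268.9, 304.8], 73, [265, 300, 8, 11]), ([238.0, 309.5], 53, [235, 304, 7, 11]), ([75.4, 360.6], 307, [67, 349, 18, 25]), ([433.0, 361.6], 249, [426, 351, 15, 23])]
```

View pics/t8c.png

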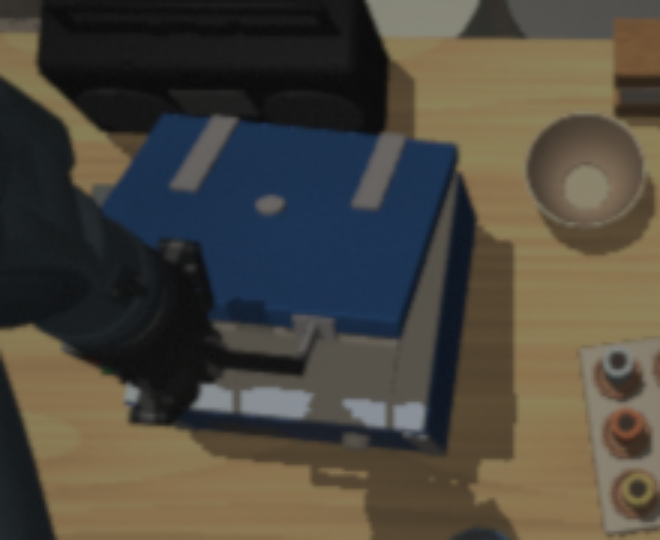

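View pics/w8.png

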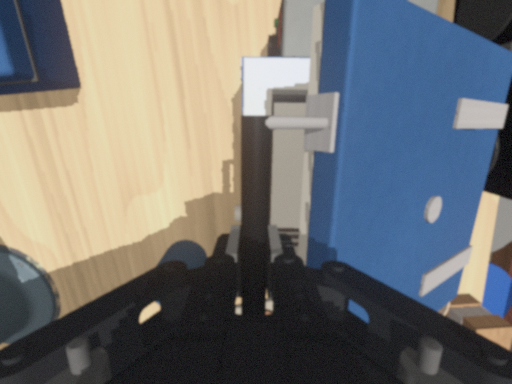

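```bash
cat > fit.py <<'E'
from h import *
from scipy.optimize import least_squares
def cam(n,pos=None,rpy=None):
    i=m.camera_info(n);f=192/np.tan(np.radians(i['fov_y']/2))
    if n=='wrist':
        T=np.eye(4);T[:3,:3]=Rn.from_euler('xyz',rpy).as_matrix();T[:3,3]=pos;T=T@i['T_tool_cam']
    else:T=i['T']
    return T,f,np.array([i['cx'],i['cy']])
p8=m.read_tcp_pos();r8=m.read_tool_rot();print(p8)
C={'s':(cam('scene'),)*2,'t':(cam('top'),)*2,'w':(cam('wrist',[.46325,.19933,.44945],[-3.14092,.00093,1.48575]),cam('wrist',p8,r8))}
sc=lambda u,v,o:(u/3.2+o[0],v/3.2+o[1]); a=(270,90);b=(280,60)
# (cam, state, feature, uv)
O=[('s',0,0,(332,120.5)),('s',1,0,(347,105.8)),('t',0,0,(134.1,150.3)),('t',1,0,(130,128.3)),('w',0,0,(442.8,164.2)),('w',1,0,(432.7,208.8)),
('s',0,1,sc(170,149,a)),('s',1,1,sc(184,202,b)),('t',0,1,(164,149)),('t',1,1,(162,129)),('w',0,1,(437,244)),('w',1,1,(423,285)),
('s',0,2,sc(252,66,a)),('s',1,2,sc(266,120,b)),('t',0,2,(107,143)),('t',1,2,(101.3,122.7)),('w',0,2,(474,71)),('w',1,2,(457,112)),
('s',0,3,sc(6,130,a)),('s',1,3,sc(27,122,b)),('s',0,4,(340.6,142.1)),('s',1,4,(350.7,137.6)),('s',0,5,(365.3,115.5)),('s',1,5,(375.3,110.7))]
def res(q,cams='stw'):
    th=q[0];x,y,yaw=q[1:4];F=q[4:4+18].reshape(6,3);off=dict(zip('stw',q[22:].reshape(3,3)))
    u=np.array([np.cos(yaw),np.sin(yaw),0]);v=np.array([-u[1],u[0],0]);H=np.array([x,y,.155])+.12*u
    R=[]
    for c,s,k,uv in O:
        if c not in cams: continue
        t=th*s;A=F[k,0]-.12;Z=F[k,2]-.155
        X=H+u*(A*np.cos(t)+Z*np.sin(t))+v*F[k,1]+np.array([0,0,Z*np.cos(t)-A*np.sin(t)])+off[c]
        T,f,cc=C[c][s];p=T[:3,:3].T@(X-T[:3,3]);R+=list((p[:2]/p[2]*f+cc-uv)/.8)
    R+=list((F[:,2]-.186)/.0007)+list(q[22:]/.0015)+list((F[3,:2]-[-.12,-.132])/.001)
    R+=[(x-.6302)/.002,(y-.2172)/.002,(yaw+.087)/.01]+list((F[:,:2].ravel())/1.)
    return np.array(R)
q0=np.zeros(31);q0[:4]=[.6,.63,.217,-.087];q0[4:22]=np.array([[0,0,.186],[0.01,-.08,.186],[0.01,.07,.186],[-.12,-.132,.185],[.05,-.08,.186],[.05,.07,.186]]).ravel()
for cs in ['stw','s','t','w','st']:
    s=least_squares(res,q0,args=(cs,));cov=np.linalg.inv(s.jac.T@s.jac)
    print(cs,'theta',np.degrees(s.x[0]),'+-',np.degrees(cov[0,0]**.5),np.round(s.x[1:4],4),'cost',s.cost)
    if cs=='stw': print(np.round(s.x[4:22].reshape(6,3),3).tolist(),np.round(s.fun[:48]*.8,1).tolist())
E
python3 fit.py
```

```text
[0.5234684  0.22624714 0.48736467]
stw theta 33.93467208774044 +- 0.3560166310839297 [ 0.6311  0.2147 -0.0896] cost 14.828873017305815
[[-0.001, 0.001, 0.187], [0.01, -0.075, 0.186], [0.011, 0.076, 0.186], [-0.12, -0.133, 0.186], [0.062, -0.074, 0.186], [0.064, 0.077, 0.186]] [0.4, 0.7, 0.2, 0.6, 0.4, 0.1, -0.3, -0.2, -0.4, 0.0, -0.1, -0.3, -0.4, -0.5, -0.8, -0.1, 0.3, 0.4, -0.4, -0.4, 1.0, -0.4, -0.7, 0.4, -0.4, -0.5, -0.9, -0.4, -0.7, 0.3, -0.5, -0.2, 0.7, -0.2, -0.3, 0.5, -0.9, 0.6, 2.1, -1.3, -0.1, 0.2, 0.2, -0.1, -0.1, 0.1, 0.1, -0.0]
s theta 32.55675781238149 +- 0.6465580096617036 [ 0.6311  0.2162 -0.0873] cost 4.992962195013674
t theta 33.67195350640847 +- 0.8698639604239149 [ 0.6301  0.2172 -0.0885] cost 0.4256152250633942
w theta 34.35904434751082 +- 0.5871890602722223 [ 0.6299  0.2172 -0.0848] cost 0.9151956576199115
st theta 32.88985229813971 +- 0.5310377242045199 [ 0.6314  0.2153 -0.0887] cost 7.685982778637072
```

The combined fit gives 33.9 ± 0.4°. I'll raise 1° along the tangent and ease off the radial preload.

```bash
python3 - <<'E'
from h import *
p=m.read_tcp_pos();u=np.array([np.cos(-.088),np.sin(-.088),0])
m.move_straight(p+.0031*u+[0,0,.0042],max_speed=.02); m.sleep(.5)
q=m.read_tcp_pos();print((q-p)*1000,m.read_contact_force(),m.read_finger_gap())
save('scene','s9');save('top','t9');save('wrist','w9')
for c in ['scene','top','wrist']: print(c,P('handle',c))
m.sleep(.5);print(m.read_tcp_pos()-q,m.read_time_s())
import cv2
s=cv2.imread('pics/s9.png');t=cv2.imread('pics/t9.png');w=cv2.imread('pics/w9.png')
cv2.imwrite('pics/c10.png',np.hstack([cv2.resize(s[60:170,280:405],(400,352)),cv2.resize(t[60:240,40:260],(400,352))]))
for n in ['s9','w9']:
    im=cv2.imread(f'pics/{n}.png').astype(int); hsv=cv2.cvtColor(im.astype(np.uint8),cv2.COLOR_BGR2HSV)
    mk=((im.min(2)>95)&(hsv[...,1]<70)).astype(np.uint8);k,l,st,ce=cv2.connectedComponentsWithStats(mk)
    print(n,[(np.round(ce[j],1).tolist(),int(st[j,4]),st[j,:4].tolist()) for j in range(1,k) if 25<st[j,4]<1500 and (ce[j][0]>330)])
E
```

```text
[ 2.9810549  -0.37625474  5.37904816] [-5.43579354  1.45466634  2.09327892] 0.011905380398850512
scene [([0.525, 0.221, 0.331], 0.66)]
top [([0.528, 0.226, 0.329], 0.71), ([0.468, -0.149, 0.021], 0.21), ([0.576, -0.071, 0.023], 0.15)]
wrist [([0.53, 0.226, 0.331], 0.86)]
[-1.18555000e-05 -3.80398369e-05 -1.07235937e-05] 33.9333
s9 [([494.4, 7.9], 581, [474, 0, 38, 20]), ([375.7, 110.6], 234, [361, 95, 30, 33]), ([347.9, 105.5], 44, [344, 102, 8, 8]), ([351.2, 137.6], 280, [335, 121, 32, 35])]
w9 [([420.9, 6.8], 315, [399, 0, 47, 25]), ([470.7, 114.3], 1359, [446, 98, 52, 31]), ([427.0, 206.9], 352, [419, 194, 17, 27]), ([433.0, 361.7], 248, [426, 351, 15, 23])]
```

View pics/c10.png

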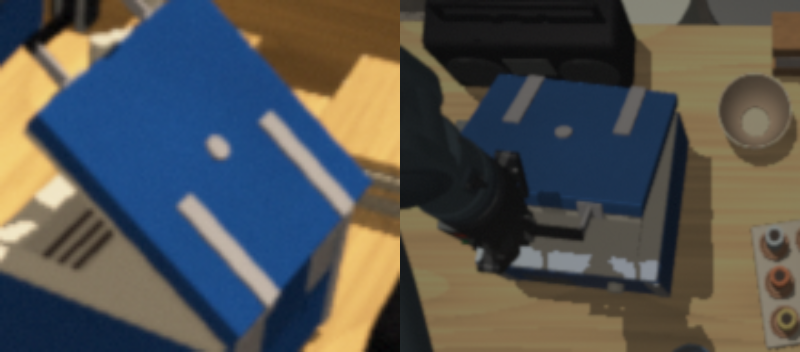

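View pics/w9.png

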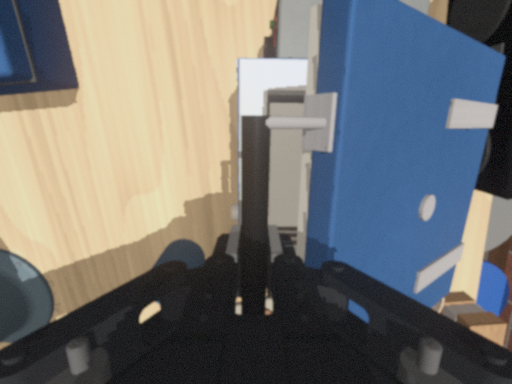

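View pics/s9.png

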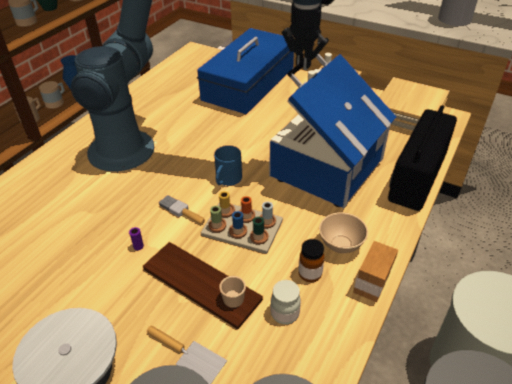

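The lid rose another 1.2° to about 35.1°. The networks put the handle at z = 0.330 against the expected 0.331. The arm is still and the scene is undisturbed, so I'm handing in.

```bash
python3 - <<'E'
from h import *
print(m.read_qd(),m.read_contact_force(),m.read_finger_gap());m.finish_job()
E
```

```text
[ 0.00043622  0.00240512 -0.00073258 -0.0013961  -0.0014424   0.00092504] [-5.23894146  1.45888909  1.12361339] 0.011866538811911057
the job is handed in; nothing more can be done
```

I stood the two spare test pieces in the empty dishes and raised the lid to about 35 degrees. The gripper was still holding it when I handed the job in at about 34 s.

- **Test pieces:** The pale blue piece is in the far dish of the left-hand (+y) row, and the orange one is in the middle dish of that row. Both were set down under light contact and then released. The last scene picture shows all six pieces standing in their dishes, with the purple look-alike and the other items where they were.
- **Lid angle:** My estimates of the angle disagreed after the first lift. The arm position said 35 degrees, but a fit to the lid markings in all three cameras gave 33.9 ± 0.4 degrees; the bar may have rolled slightly in the pads. I raised the lid about 1.2 degrees more, to about 35.1. I did not repeat the full fit after that raise.
- **Last checks:** The networks put the handle at 329–331 mm, against 331 mm expected. Over half a second the arm moved less than 0.05 mm. The wrist force was about 6 N, and the grip had not changed.

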